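# Lock a dental cast under the air can and give it a puff

### The arm

A 7-joint arm with a two-finger parallel gripper is mounted at the origin on the work surface. World frame = base frame: x ahead of the robot, y to its left, z up, the work surface at z = 0. Lengths are in m, angles in rad, forces in N, time in s.
With the tool pointing down it reaches from about 0.35 to 0.9 m from the base axis. Payload 8.1 kg.
Tool frame: the origin (TCP) lies midway between the tips of the shut fingers; the grasp point (between the pads) lies 19 mm behind it; z points along the fingers, y is the line along which they close (so a half turn about z gives the same grasp; the last joint's range is limited). The gripper opens to 85 mm and grips with 20 to 120 N. Pads are 22 mm wide; open, the fingers measure 114 mm over their backs; the gripper's body (76 mm by 85 mm) begins 54 mm behind the grasp point. The pads swing forward as they close: fully open they stand 13 mm farther back than shut.
Start: joints at [-1.283, 0.434, 0.025, 1.573, -0.012, 1.134, -0.075], TCP at [0.238, 0.578, 0.231] pointing down, gripper open.
Joint ranges: [-2.62, 2.62], [-0.44, 2.09], [-1.27, 1.32], [0.08, 2.57], [-1.32, 4.46], [0.12, 2], [-2.74, 2.74]. Speed limits (rad/s): [2.22, 2.22, 3.01, 3.01, 3.14, 3.14, 3.14].

### API

Orientations are given as a unit quaternion [w, x, y, z].
In Python, from bench import bot gives the robot as it stands. The module is installed in compiled form; this text tells all that it offers.
- The arm moves only by the tool play_rows, never from a script. Its argument "steps" is text: rows parted by semicolons, each of 7 numbers parted by spaces: the finger opening in m, from 0 to 0.0854, then the shift along the tool's x, y, z in m, then the turn, a rotation vector about the tool's x, y, z in rad. In form: fingers x y z ax ay az; .... A call has 1 to 8 rows; each row shifts and turns the commanded pose from where the row before left it, along the tool's axes as they then stand; what a row does not reach is not made up. A row lasts 1/12 s, in which the tool goes at most 41.7 mm and 7.16 degrees, less where a joint would pass 70% of its speed; a pose out of reach is approached as far as the arm can. A call is refused whole if a number of a shift passes 0.0417 or a number of a turn 0.125, either way. A call with a gripper value outside its range is refused whole. The fingers move at their own pace and stop on an object; "newtons" is the grip in N (left out, the last holds). Time passes only in rows, so rows that do not move let the fingers close. It gives the time, the measured TCP pose, the force, the opening and the grip force at its end, in the units of the state.
- bot.sense(): the state, without advancing time (a new reading comes with each control period).
- bot.camera(name): name is "scene" or "top" or "wrist"; returns the picture (400x640x3 uint8, red, green, blue); there is no depth.
- bot.camera_info(name): a dict with "fx", "fy", "cx", "cy" (pixels), "rvec" (rotation vector, rad) and "tvec" (3), from world to camera coordinates, as OpenCV has them. Camera axes: x right, y down, z forward; pixel columns grow to the right and rows downward; lengths in m; the calibration is good to about 2 mm. A picture is of the moment at which its call begins: read the wrist's pose just before it. camera_info takes no time and is no camera call; for the wrist camera it gives the pose at the moment of the call.
- bot.finish_job(): hands the job in; it is judged then, once.
The state is a dict: "time": time; "joint_pos": joint angles; "qvel": joint speeds; "effort": joint torques, N m; "ee_pos": TCP position; "orientation": TCP orientation; "wrist_force": force on the tool from outside, world axes, zero at the start; "ft_torque": the same for the moment, N m; "finger_gap": finger opening in m; "grasp_force": force on a finger pad.
Only numpy, scipy, OpenCV 4.12 (cv2) and the standard library are available. Lean on these libraries where they do the work, as an engineer would, in place of code of your own. Each camera call takes 0.05 s, during which the arm holds its last target. There are 200 camera calls.

### The job

Slide the tray carrying the stone dental cast along its channel until it is fully home against the end stop, then turn the latch's wing grip all the way so that its arm swings in behind the tray and locks it. Only once it is locked, press the air can's nozzle cap gently well down and let it spring back up, so that a puff clears the dust off the cast. Keep the tray down in its channel, leave it locked in place, and leave the other things on the table alone.

Things in the scene. Friction and masses are not known exactly. Their poses are not given: they have to be found in the camera images.
- stand: Fixed grey plate, 12 mm thick, x -135..135, y -155..135 mm about its origin (on the table under mid-channel); place and yaw vary. Its channel runs along y between walls 14 mm high (inner faces x +-37, y -143..117). Air can at x 95, y 80 mm; latch pivot at x -85, y -24.5 mm.
- end_stop (a point): Middle of the end stop's face, 38 mm above the table: the 90 mm wide, 26 mm high aluminium block closing the channel's +y end; face at y = 115 mm in the stand's frame. The tray's +y end comes to rest against it.
- tray: Loose aluminium tray, 70 (x) x 130 (y) x 20 mm, 0.3 to 0.6 kg, flat in the channel (underside 12 mm above the table), 2 mm play each side. Stone dental cast (54 mm above the underside) bolted on its +y half, square black post on its -y half. Origin: centre of underside; axes as the stand's. Home: origin at stand y 50 mm; starts 50 to 105 mm short. Slides with 2 to 7 N.
- tray_post (a point): On the axis of the tray's upright black square post (16 x 16 mm, sides parallel to the tray's, top 62 mm above the tray's underside), 45 mm above the underside and 45 mm from the tray's centre towards -y: grip here from above, or push the post. About 39 mm free between the post and the cast.
- latch (a joint): Angle of the turn latch, rad, growing counter-clockwise seen from above: 0 = fully open (arm beside the channel), starts 0 to 0.15; 1.35 = end of travel, fully closed (arm along the stand's +x, square across the channel, 1.5 mm behind the home tray). Stays where it is left (friction 0.06 N m).
- latch_grip (a point): On the latch's pivot axis at grip height, 51 mm above the table. Black wing grip: upright bar 42 long, 14 thick, 31 to 65 mm above the table, on a 36 mm disc. The frame turns with the latch: x along the bar and the flat steel arm (16 wide, 8 thick, underside 28 mm above the table, tip 72 mm from the pivot); grip across y; z up.
- cap_top (a point): Centre of the flat round top (30 mm across) of the white nozzle cap on the fixed aluminium air can (52 mm across), 172 mm above the table; moves down with the cap. A thin straw slants from the cap's -x side (stand's frame) down towards the home place of the cast. Axes as the stand's.
- cap (a joint): How far the nozzle cap is pressed down, m: 0 = up, 0.008 = bottom of its travel; the can puffs from 0.004 down. Sprung: about 4 N to start moving, 12 N at the bottom; returns by itself when let go.
- beaker: Bystander: empty glass cup 72 mm across, 85 mm tall; origin at the centre of its underside.
- stain_jar: Bystander: small clear jar with white cap, 38 mm across, 55 mm tall; origin at the centre of its underside.
- plaster_base: Bystander: white plaster block on a black round mounting plate, 60 mm across, 38 mm tall; origin at the centre of its underside.
Not all that is in view belongs to the job. There is more than one size of the tray; the job needs the smallest.

How it is judged:
By the outcome, as a careful person would: the job done as asked, in the order asked, and still so for the second after the job is handed in, with the robot touching nothing.
It also fails if it takes over 51 s, if anything falls off the work surface, if the arm or the gripper's body presses on something with over 40 N, if the wrist force passes 120 N, or if a joint passes its speed limit or range.

## Working session

There is one attempt and no reset: what is moved stays moved. The work goes in short steps, Python scripts to look and compute and a tool call to move; the robot and the scene stay as the last step left them, time stands still between calls to the robot, and variables do not carry over. Pictures are saved under pics/ and viewed, at most 10 in all, crops included, and the job is handed in when it is done.

Besides the shell and the picture viewer there is one more tool, called after "Emit:" as name(argument=value, ...) on one line, values as JSON. play_rows: Moves the arm, as the interface text tells. Its arguments: {"type":"object","properties":{"steps":{"type":"string"},"newtons":{"type":"number"}},"required":["steps"]}

```bash
mkdir -p pics; cat > h.py <<'E'
import numpy as np, cv2
from bench import bot
from scipy.spatial.transform import Rotation as R
def snap(n,f):
    im=bot.camera(n); cv2.imwrite(f'pics/{f}.png',im[:,:,::-1]); return im
def cam(n):
    i=bot.camera_info(n); K=np.array([[i['fx'],0,i['cx']],[0,i['fy'],i['cy']],[0,0,1.]])
    return K,np.array(i['rvec'],float),np.array(i['tvec'],float)
def unproj(n,uv,z,c=None):
    K,r,t=c or cam(n); M=cv2.Rodrigues(r)[0]; C=-M.T@t
    d=(M.T@np.linalg.inv(K)@np.c_[np.array(uv,float).reshape(-1,2),np.ones(len(np.array(uv).reshape(-1,2)))].T).T
    return C+d*((z-C[2])/d[:,2])[:,None]
def proj(n,P,c=None):
    K,r,t=c or cam(n); return cv2.projectPoints(np.array(P,float).reshape(-1,3),r,t,K,None)[0].reshape(-1,2)
E
python3 - <<'E'
from h import *
a=snap('top','top0');b=snap('scene','scene0')
s=bot.sense();print(s['time'],s['ee_pos'],s['orientation'],s['wrist_force'],s['finger_gap'])
for n in('top','scene'):
    K,r,t=cam(n);print(n,K[0,0],K[1,1],-cv2.Rodrigues(r)[0].T@t)
E
```

```text
0.1 [0.23798464 0.57742392 0.23059026] [-7.75824456e-05  1.94239040e-01  9.80953966e-01 -7.11104015e-04] [ 0.40531873 -0.10278019 -0.56910495] 0.08518885654607694
top 467.7558461054158 467.7558461054158 [ 0.38533599 -0.00571793  1.23960412]
scene 427.0327970025965 427.0327970025965 [1.12346509 0.05714071 0.92250104]
```

View pics/top0.png

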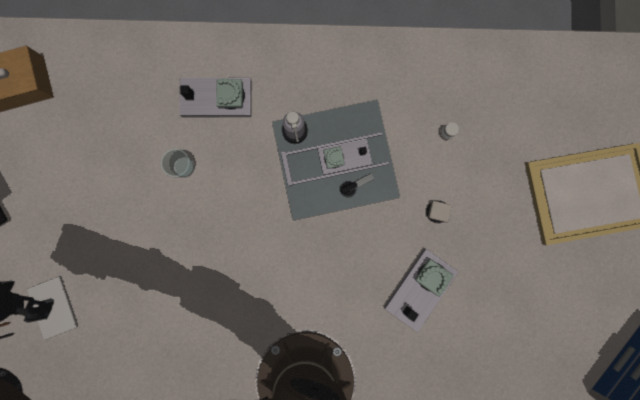

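View pics/scene0.png

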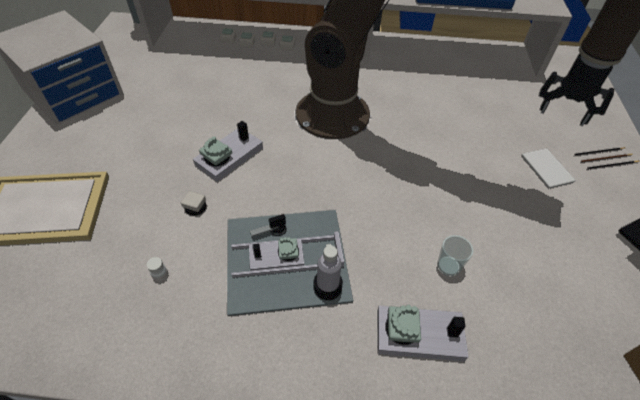

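Three candidate trays (top view): channel tray (345,155), about 51 px ≈ 130 mm long; loose ones at (215,97) and (420,290), about 72 px ≈ 190 mm. The channel tray is the smallest and sits in the stand. I'll confirm that in an enlarged crop.

```bash
python3 - <<'E'
from h import *
a=cv2.imread('pics/top0.png')[95:225,262:408]
cv2.imwrite('pics/crop0.png',cv2.resize(np.clip(a*1.6,0,255).astype('uint8'),None,fx=4.6,fy=4.6,interpolation=cv2.INTER_CUBIC)[:598])
E
```

```text
(no output)
```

View pics/crop0.png

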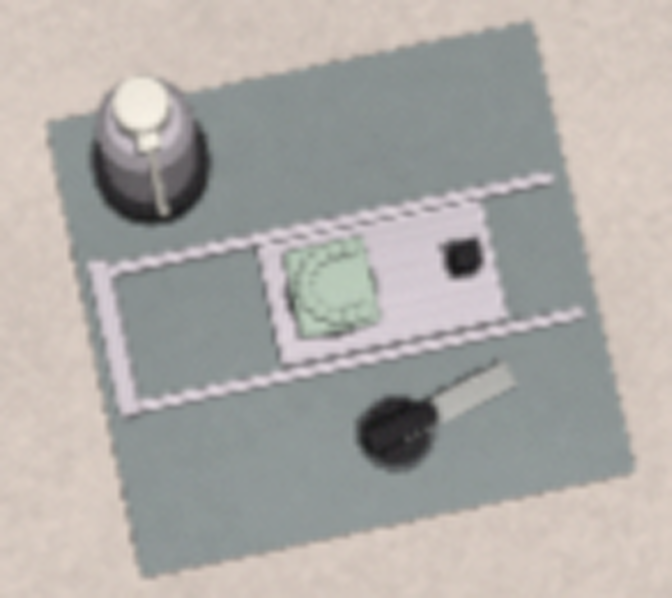

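```bash
cat >> h.py <<'E'
def cr(p): p=np.array(p,float); return (p+.5)/4.6-.5+np.array([262,95])
E
python3 - <<'E'
from h import *
c=cam('top')
W=unproj('top',cr([(50,122),(533,22),(633,470),(142,576)]),.012,c)[:,:2]
S=np.array([(135,135),(135,-155),(-135,-155),(-135,135)])/1000
z=lambda a:a[...,0]+1j*a[...,1]
a=(np.conj(z(S)-z(S).mean())@(z(W)-z(W).mean())); yaw=np.angle(a); 
o=z(W).mean()-np.exp(1j*yaw)*z(S).mean(); print('res mm',abs(o+np.exp(1j*yaw)*z(S)-z(W))*1e3,'yaw',yaw,'o',o,'scale',abs(a)/sum(abs(z(S)-z(S).mean())**2))
inv=lambda P:(lambda q:np.c_[q.real,q.imag])((z(P)-o)*np.exp(-1j*yaw))*1000
def st(n,uv,h): print(n,inv(unproj('top',cr(uv),h,c)[:,:2]).round(1).tolist())
st('tray corners',[(262,245),(285,362),(484,203),(505,318)],.032)
st('post top',[(463,258)],.074)
st('cap',[(140,103)],.172)
st('stopface',[(112,270),(135,405)],.038)
st('wall ends tops',[(551,181),(582,313)],.026)
st('latch arm tip corners, ',[(500,362),(515,380)],.036)
st('grip top',[(397,428)],.065); st('disc',[(395,436)],.03)
def w(x,y): q=o+np.exp(1j*yaw)*(x+1j*y)/1000; return q.real.round(4),q.imag.round(4)
for n,p in dict(pivot=(-85,-24.5),cap=(95,80),home_post=(0,5),stop=(0,115)).items(): print(n,w(*p))
s=bot.sense(); print(R.from_quat(s['orientation'],scalar_first=True).as_matrix().round(3))
E
```

```text
res mm [2.37172698 1.5175362  2.70863619 1.08570255] yaw 0.23188455018273746 o (0.571601970336889-0.056052293663053795j) scale 0.9904222496069612
tray corners [[34.5, 28.7], [-33.6, 29.8], [32.2, -99.8], [-34.6, -97.3]]
post top [[-2.3, -75.3]]
cap [[94.4, 81.3]]
stopface [[36.9, 114.8], [-40.7, 117.6]]
wall ends tops [[37.8, -141.0], [-40.2, -141.7]]
latch arm tip corners,  [[-58.9, -88.5], [-70.6, -94.5]]
grip top [[-85.5, -21.0]]
disc [[-87.2, -22.3]]
pivot (np.float64(0.4945), np.float64(-0.0994))
cap (np.float64(0.6457), np.float64(0.0436))
home_post (np.float64(0.5705), np.float64(-0.0512))
stop (np.float64(0.5452), np.float64(0.0559))
[[-0.925  0.381 -0.   ]
 [ 0.381  0.925 -0.001]
 [-0.    -0.001 -1.   ]]
```

The crop confirms it: the tray sits in the channel, with its cast at (330,288), post (463,258), latch (397,430) and can cap (140,103). In the stand frame the tray's y is about -35 mm and the latch is at about 0.08 rad. Everything agrees with the given sizes to within 2 mm.

Emit:
play_rows(steps="0.05 0 0 0 0 0 0.118;0.05 0 0 0 0 0 0.118;0.05 0 0 0 0 0 0.118;0.05 0 0 0 0 0 0.118;0.05 0 0 0 0 0 0.118;0.05 0 0 0 0 0 0.118;0.05 0 0 0 0 0 0.118;0.05 0 0 0 0 0 0.118")

```text
time: 0.77
ee_pos: [0.238, 0.5776, 0.2309]
orientation: [0.0, 0.621, 0.784, -0.0]
wrist_force: [1.0, 0.1, -0.8]
finger_gap: 0.05
grasp_force: 0.0
```

```bash
cat >> h.py <<'E'
import json,os
SP=json.load(open('sp.json')) if os.path.exists('sp.json') else dict(o=[.5716+(-1.2*np.cos(.232)-1.5*np.sin(.232))/1e3,-.05605+(-1.2*np.sin(.232)+1.5*np.cos(.232))/1e3],yaw=.232)
def w(x,y,z=0):
    c,s=np.cos(SP['yaw']),np.sin(SP['yaw']); return np.array([SP['o'][0]+(c*x-s*y)/1e3,SP['o'][1]+(s*x+c*y)/1e3,z/1e3])
def go(x,y,z,yawy=0):
    "tool-frame shift to stand point (mm); turn about tool z so tool y is at stand angle yawy"
    s=bot.sense(); M=R.from_quat(s['orientation'],scalar_first=True).as_matrix()
    d=M.T@(w(x,y,z)-s['ee_pos']); e=np.arctan2(M[1,1],M[0,1])-SP['yaw']-yawy
    tilt=R.from_matrix(M).as_matrix()[:,2]
    print('t %.2f'%s['time'],'shift mm',(d*1e3).round(1),'turn z',round(e,3),'zaxis',tilt.round(3),'F',np.round(s['wrist_force'],1),'q',np.round(s['joint_pos'],2),'gap',round(s['finger_gap'],4),'gf',round(float(np.max(s['grasp_force'])),1))
E
python3 -c "
from h import *
go(-1,-80,180)"
```

```text
t 0.77 shift mm [-771.5  178.3   51.4] turn z -0.002 zaxis [-0.    -0.001 -1.   ] F [ 1.   0.1 -0.8] q [-1.43  0.44  0.24  1.59 -0.11  1.13 -0.93] gap 0.05 gf 0.0
```

Emit:
play_rows(steps="0.05 -0.038 0.009 0 0 0 0;0.05 -0.038 0.009 0 0 0 0;0.05 -0.038 0.009 0 0 0 0;0.05 -0.038 0.009 0 0 0 0;0.05 -0.038 0.009 0 0 0 0;0.05 -0.038 0.009 0 0 0 0;0.05 -0.038 0.009 0 0 0 0;0.05 -0.038 0.009 0 0 0 0")

```text
time: 1.43
ee_pos: [0.3794, 0.2972, 0.2312]
orientation: [-0.0, 0.619, 0.785, -0.0]
wrist_force: [0.5, -0.0, -0.7]
finger_gap: 0.0503
grasp_force: 0.0
```

Emit:
play_rows(steps="0.05 -0.038 0.009 0 0 0 0;0.05 -0.038 0.009 0 0 0 0;0.05 -0.038 0.009 0 0 0 0;0.05 -0.038 0.009 0 0 0 0;0.05 -0.038 0.009 0 0 0 0;0.05 -0.038 0.009 0 0 0 0;0.05 -0.038 0.009 0 0 0 0;0.05 0 0 0 0 0 0")

```text
time: 2.1
ee_pos: [0.505, 0.0469, 0.2317]
orientation: [0.002, 0.623, 0.782, -0.001]
wrist_force: [-0.6, -0.4, 0.2]
finger_gap: 0.0502
grasp_force: 0.0
```

```bash
python3 - <<'E'
from h import *
go(-1,-80,180)
a=snap('wrist','w0'); i=bot.camera_info('wrist'); json.dump({k:np.array(v).tolist() for k,v in i.items()},open('w0.json','w'))
s=bot.sense();print(s['ee_pos'])
# overlay projections of the current model
P={'post':w(-1,-80,74),'pivot':w(-85,-24.5,65),'cap':w(95,80,172),'s1':w(0,115,38),'c1':w(135,-155,12),'c2':w(-135,-155,12),'we1':w(37,-143,26),'we2':w(-37,-143,26)}
for k,p in P.items(): print(k,proj('wrist',p).round(1))
E
```

```text
t 2.10 shift mm [-193.6   40.    52.5] turn z -0.006 zaxis [ 0.002 -0.003 -1.   ] F [-0.6 -0.4  0.2] q [-0.62  0.25  0.52  1.89 -0.14  1.04  0.19] gap 0.0502 gf 0.0
[0.50370797 0.05065535 0.23134549]
post [[348.7 351.4]]
pivot [[276.5 306.1]]
cap [[500.6 267.4]]
s1 [[350.8 182.7]]
c1 [[437.2 362.7]]
c2 [[249.6 363.3]]
we1 [[371.2 363.6]]
we2 [[317.8 363.8]]
```

View pics/w0.png

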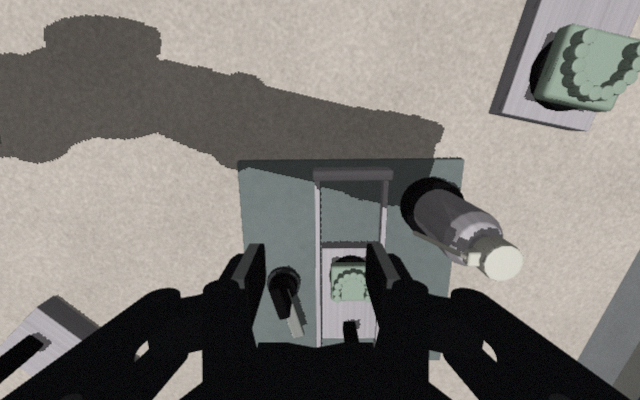

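The wrist view shows the stand square-on, with its far corners at (238,160) and (464,158), the cap at (501,261) and the post at about (350,330), half hidden. The arm was still settling, so I'll move closer and remeasure at rest.

Emit:
play_rows(steps="0.05 -0.035 0.005 0 0 0 0;0.05 -0.035 0.005 0 0 0 0;0.05 -0.035 0.005 0 0 0 0;0.05 -0.035 0.005 0 0 0 0;0.05 -0.035 0.01 0 0 0 0;0.05 -0.035 0.01 0 0 0 0;0.05 -0.03 0 0 0 0 0;0.05 0 0 0 0 0 0")

```text
time: 2.82
ee_pos: [0.5977, -0.1749, 0.231]
orientation: [0.001, 0.621, 0.784, -0.002]
wrist_force: [-1.5, -0.7, 0.2]
finger_gap: 0.0499
grasp_force: 0.0
```

Emit:
play_rows(steps="0.05 0 0 0 0 0 0;0.05 0 0 0 0 0 0;0.05 0 0 0 0 0 0;0.05 0 0 0 0 0 0")

```text
time: 3.15
ee_pos: [0.5976, -0.1667, 0.2313]
orientation: [-0.0, 0.618, 0.786, 0.0]
wrist_force: [-0.3, -0.7, -0.1]
finger_gap: 0.0502
grasp_force: 0.0
```

```bash
python3 - <<'E'
from h import *
go(-1,-80,180)
c=cam('wrist');a=snap('wrist','w1');K,r,t=c
json.dump([x.tolist() for x in c],open('w1.json','w'))
print(cam('wrist')[2]-t)
P={'post':w(-1,-80,74),'pivot':w(-85,-24.5,65),'cap':w(95,80,172),'s1':w(0,115,38),'c1':w(135,135,12),'c2':w(-135,135,12)}
for k,p in P.items(): print(k,proj('wrist',p,c).round(1))
E
```

```text
t 3.15 shift mm [35.1 -1.9 51.3] turn z 0.006 zaxis [-0.     0.001 -1.   ] F [-0.3 -0.7 -0.1] q [-0.19  0.46  0.56  1.62 -0.27  1.14  0.67] gap 0.0502 gf 0.0
[-6.16310982e-05 -1.91918659e-04 -1.00515019e-04]
post [[312.7 152.5]]
pivot [[224.7  92. ]]
cap [[ 496.2 -134.1]]
s1 [[315.1 -67.1]]
c1 [[453.2 -75. ]]
c2 [[176.9 -77.4]]
```

View pics/w1.png

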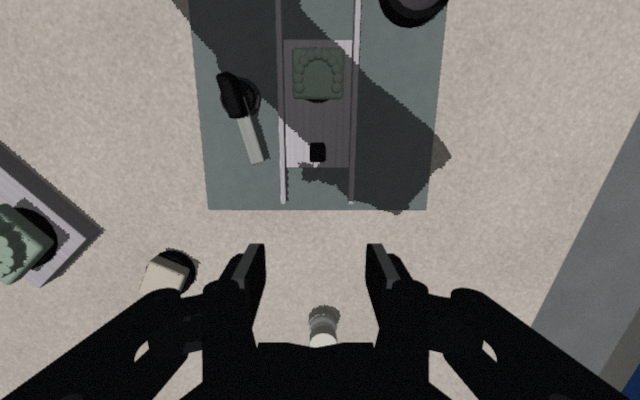

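```bash
python3 - <<'E'
from h import *
c=[np.array(x) for x in json.load(open('w1.json'))]
def s2(p):
    d=p[:,:2]-np.array(SP['o']);cc,s=np.cos(SP['yaw']),np.sin(SP['yaw']);return (np.c_[d@[cc,s],d@[-s,cc]]*1e3).round(1).tolist()
f=lambda n,uv,z:print(n,s2(unproj('wrist',uv,z,c)))
f('plate c',[(210,210),(427,210)],.012)
f('plate edges',[(192,5),(446,5)],.012)
f('wall ends outer',[(279,204),(355,204)],.026)
f('post',[(318,152)],.074)
f('tray corners',[(283,39),(353,39),(286,168),(350,168)],.032)
f('bar top',[(230,95)],.065)
f('arm tip',[(259,162)],.036)
print(proj('wrist',[w(135,-155,12),w(-135,-155,12),w(0,-85,74)],c), proj('top',bot.sense()['ee_pos']))
E
```

```text
plate c [[-127.8, -157.9], [140.0, -156.1]]
plate edges [[-127.4, 64.4], [136.3, 66.2]]
wall ends outer [[-40.8, -145.7], [48.8, -145.1]]
post [[4.1, -79.5]]
tray corners [[-31.7, 28.7], [38.8, 29.2], [-31.2, -102.0], [40.7, -101.5]]
bar top [[-80.1, -27.2]]
arm tip [[-60.5, -94.9]]
[[423.07241916 209.09037023]
 [203.9504509  207.70969754]
 [313.72573877 157.65852006]] [[387.18657676 134.05592399]]
```

```bash
python3 - <<'E'
from h import *
c=[np.array(x) for x in json.load(open('w1.json'))]
s=bot.sense();M=R.from_quat(s['orientation'],scalar_first=True).as_matrix()
C=cv2.Rodrigues(c[1])[0]
print('cam in tool',M.T@(-C.T@c[2]-s['ee_pos']),'\n',(C@M).round(4))
for zz in(-.013,0,.1,.15): print(zz,proj('wrist',s['ee_pos']+M@[0,0,zz],c),proj('wrist',[s['ee_pos']+M@[0,e,zz] for e in(.025,-.025)],c).tolist())
im=cv2.imread('pics/w1.png')[235:310,225:405].max(2); 
for v in (245,250,260,270,280):
    row=cv2.imread('pics/w1.png')[v].max(1); d=np.where(np.diff((row<70).astype(int)))[0]; print(v,[x for x in d if 220<x<410])
E
```

```text
cam in tool [ 0.06789549  0.00035577 -0.14279513] 
 [[ 6.000e-04  1.000e+00 -3.000e-04]
 [-9.627e-01  5.000e-04 -2.705e-01]
 [-2.705e-01  5.000e-04  9.627e-01]]
-0.013 [[314.17857849 268.56028878]] [[367.64641242181233, 268.5828678305429], [260.7020165045378, 268.5377060393009]]
0 [[314.24600386 256.44594991]] [[363.42010996810257, 256.4676249724756], [265.06451530817566, 256.42427159049106]]
0.1 [[314.54085498 203.46994493]] [[344.9378381183067, 203.48580114854448], [284.1410511047471, 203.45408723434335]]
0.15 [[314.61737358 189.72182194]] [[340.1412189818036, 189.73567172149023], [289.09153938839745, 189.70797107183503]]
245 [np.int64(248), np.int64(263), np.int64(366), np.int64(381)]
250 [np.int64(245), np.int64(264), np.int64(366), np.int64(384)]
260 [np.int64(229), np.int64(264), np.int64(365), np.int64(400)]
270 [np.int64(223), np.int64(265), np.int64(365), np.int64(406)]
280 [np.int64(264), np.int64(365)]
```

```bash
python3 - <<'E'
from h import *
p=w(3.5,-1.2); json.dump(dict(o=p[:2].tolist(),yaw=.236),open('sp.json','w'))
E
python3 -c "
from h import *
go(.5,-78.5,42)"
```

```text
t 3.20 shift mm [ 35.6   3.5 189.4] turn z 0.002 zaxis [ 0.     0.001 -1.   ] F [-0.9 -0.2 -0.9] q [-0.19  0.46  0.56  1.62 -0.27  1.14  0.67] gap 0.0499 gf 0.0
```

Emit:
play_rows(steps="0.05 0.018 0.002 0 0 0 0;0.05 0.0175 0.0015 0.01 0 0 0;0.05 0 0 0.03 0 0 0;0.05 0 0 0.03 0 0 0;0.05 0 0 0.03 0 0 0;0.05 0 0 0.03 0 0 0;0.05 0 0 0.02 0 0 0;0.05 0 0 0 0 0 0")

```text
time: 3.87
ee_pos: [0.5899, -0.1315, 0.0774]
orientation: [-0.003, 0.618, 0.786, -0.002]
wrist_force: [-0.4, 0.3, 0.4]
finger_gap: 0.0499
grasp_force: 0.0
```

Emit:
play_rows(steps="0.05 0 0 0 0 0 0;0.05 0 0 0 0 0 0;0.05 0 0 0 0 0 0")

```text
time: 4.12
ee_pos: [0.5939, -0.1336, 0.0832]
orientation: [0.001, 0.619, 0.785, 0.001]
wrist_force: [0.1, -0.5, 0.2]
finger_gap: 0.0497
grasp_force: 0.0
```

```bash
python3 - <<'E'
from h import *
go(.5,-78.5,42); c=cam('wrist'); snap('wrist','w2')
print(proj('wrist',[w(.5,-78.5,74),w(-85,-24.5,65),w(95,80,172)],c))
E
```

```text
t 4.12 shift mm [ 2.4 -0.9 41.2] turn z 0.0 zaxis [ 0.003 -0.    -1.   ] F [ 0.1 -0.5  0.2] q [-0.19  0.6   0.48  1.8  -0.36  0.83  0.7 ] gap 0.0497 gf 0.0
[[ 312.84935172  244.21481318]
 [ 146.6448819   140.17798055]
 [1378.17426273 -980.07235489]]
```

View pics/w2.png

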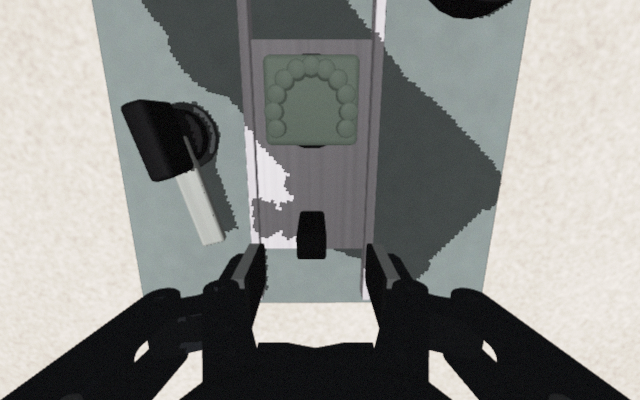

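The post top (312,246) sits midway between the fingers (264/366), and the latch bar top (148,140) matches the prediction to within 2 px. Descending and gripping.

Emit:
play_rows(steps="0.05 0.001 -0.001 0.02 0 0 0;0.05 0 0 0.02 0 0 0;0.05 0 0 0 0 0 0;0.05 0 0 0 0 0 0;0.03 0 0 0 0 0 0;0.03 0 0 0 0 0 0", newtons=30)

```text
time: 4.67
ee_pos: [0.5925, -0.1331, 0.0428]
orientation: [0.001, 0.619, 0.785, 0.001]
wrist_force: [-0.2, 0.3, -0.1]
finger_gap: 0.0299
grasp_force: 0.0
```

Emit:
play_rows(steps="0.01 0 0 0 0 0 0;0.01 0 0 0 0 0 0;0.01 0 0 0 0 0 0;0.01 0 0 0 0 0 0;0.01 0 0 0 0 0 0;0.01 0 0 0 0 0 0")

```text
time: 5.17
ee_pos: [0.5923, -0.1329, 0.0425]
orientation: [0.001, 0.619, 0.785, 0.001]
wrist_force: [-0.2, 0.9, 7.0]
finger_gap: 0.0156
grasp_force: 30.5
```

```bash
python3 -c "
from h import *
go(.5,-78.5,42)"
```

```text
t 5.17 shift mm [1.4 0.7 0.5] turn z -0.0 zaxis [ 0.002 -0.    -1.   ] F [-0.2  0.9  7. ] q [-0.17  0.65  0.45  1.83 -0.4   0.75  0.73] gap 0.0156 gf 30.5
```

Emit:
play_rows(steps="0.01 0.004 0 0 0 0 0;0.01 0.01 0 0 0 0 0;0.01 0.01 0 0 0 0 0;0.01 0.01 0 0 0 0 0;0.01 0.01 0 0 0 0 0;0.01 0.01 0 0 0 0 0;0.01 0.01 0 0 0 0 0;0.01 0.008 0 0 0 0 0")

```text
time: 5.83
ee_pos: [0.5758, -0.0635, 0.0425]
orientation: [0.002, 0.619, 0.785, 0.0]
wrist_force: [1.1, -5.1, 6.7]
finger_gap: 0.0157
grasp_force: 30.4
```

Emit:
play_rows(steps="0.01 0 0 0 0 0 0;0.01 0 0 0 0 0 0;0.01 0 0 0 0 0 0")

```text
time: 6.08
ee_pos: [0.5756, -0.0619, 0.0425]
orientation: [0.001, 0.619, 0.786, 0.001]
wrist_force: [0.8, 1.4, 9.9]
finger_gap: 0.0152
grasp_force: 31.0
```

```bash
python3 -c "
from h import *
go(.5,5,42)"
```

```text
t 6.08 shift mm [11.9  0.3  0.5] turn z 0.001 zaxis [ 0.002  0.001 -1.   ] F [0.8 1.4 9.9] q [-0.3   0.61  0.46  1.91 -0.4   0.71  0.63] gap 0.0152 gf 31.0
```

Now small steps to the stop, watching for the force to rise.

Emit:
play_rows(steps="0.01 0.003 0 0 0 0 0;0.01 0.003 0 0 0 0 0;0.01 0.003 0 0 0 0 0;0.01 0.001 0 0 0 0 0;0.01 0 0 0 0 0 0")

```text
time: 6.5
ee_pos: [0.5736, -0.054, 0.0425]
orientation: [0.002, 0.619, 0.785, 0.0]
wrist_force: [1.0, -4.0, 7.0]
finger_gap: 0.0152
grasp_force: 30.6
```

Emit:
play_rows(steps="0.01 0.001 0 0 0 0 0;0.01 0.001 0 0 0 0 0;0.01 0 0 0 0 0 0;0.01 0 0 0 0 0 0")

```text
time: 6.83
ee_pos: [0.5731, -0.0524, 0.0425]
orientation: [0.002, 0.619, 0.785, 0.0]
wrist_force: [1.4, -5.4, 7.2]
finger_gap: 0.0155
grasp_force: 30.5
```

Emit:
play_rows(steps="0.01 0.001 0 0 0 0 0;0.01 0.001 0 0 0 0 0;0.01 0 0 0 0 0 0;0.01 0 0 0 0 0 0")

```text
time: 7.17
ee_pos: [0.5728, -0.0513, 0.0425]
orientation: [0.002, 0.62, 0.785, 0.0]
wrist_force: [1.4, -7.0, 6.0]
finger_gap: 0.0156
grasp_force: 30.4
```

Emit:
play_rows(steps="0.01 0.0015 0 0 0 0 0;0.01 0.0015 0 0 0 0 0;0.01 0 0 0 0 0 0;0.01 0 0 0 0 0 0")

```text
time: 7.5
ee_pos: [0.5725, -0.0512, 0.0428]
orientation: [0.004, 0.621, 0.784, -0.001]
wrist_force: [2.8, -14.3, 4.7]
finger_gap: 0.0156
grasp_force: 30.2
```

Emit:
play_rows(steps="0.01 0.0015 0 0 0 0 0;0.01 0.0015 0 0 0 0 0;0.01 0 0 0 0 0 0;0.01 0 0 0 0 0 0")

```text
time: 7.83
ee_pos: [0.5725, -0.0511, 0.0433]
orientation: [0.005, 0.621, 0.784, -0.001]
wrist_force: [4.6, -22.9, 6.2]
finger_gap: 0.0158
grasp_force: 30.5
```

Home: the tray stops dead and the force rises to 23 N. Relieving the push, then releasing.

Emit:
play_rows(steps="0.01 -0.002 0 0 0 0 0;0.01 -0.0015 0 0 0 0 0;0.01 0 0 0 0 0 0;0.01 0 0 0 0 0 0;0.03 0 0 0 0 0 0;0.05 0 0 0 0 0 0;0.05 0 0 0 0 0 0;0.05 0 0 0 0 0 0")

```text
time: 8.5
ee_pos: [0.5706, -0.0458, 0.0412]
orientation: [-0.0, 0.619, 0.786, 0.0]
wrist_force: [-0.1, -0.9, 0.3]
finger_gap: 0.05
grasp_force: 0.0
```

```bash
python3 -c "
from h import *
go(.5,5,42); go(-85,-24.5,120,.08+1.571-1.35)"
```

```text
t 8.50 shift mm [-5.   1.4 -0.8] turn z 0.001 zaxis [-0.     0.001 -1.   ] F [-0.1 -0.9  0.3] q [-0.33  0.61  0.46  1.92 -0.4   0.7   0.6 ] gap 0.05 gf 0.0
t 8.50 shift mm [-34.3 -84.1 -78.8] turn z -0.3 zaxis [-0.     0.001 -1.   ] F [-0.1 -0.9  0.3] q [-0.33  0.61  0.46  1.92 -0.4   0.7   0.6 ] gap 0.05 gf 0.0
```

Emit:
play_rows(steps="0.05 0 0 -0.03 0 0 0;0.05 0 0 -0.03 0 0 0;0.05 0 0 -0.019 0 0 0;0.05 -0.011 -0.028 0 0 0 0;0.05 -0.011 -0.028 0 0 0 0;0.05 -0.012 -0.028 0 0 0 0;0.05 0 0 0 0 0 -0.1;0.05 0 0 0 0 0 -0.1")

```text
time: 9.17
ee_pos: [0.4954, -0.1, 0.1205]
orientation: [-0.0, 0.537, 0.844, -0.0]
wrist_force: [-0.1, -0.6, 0.1]
finger_gap: 0.05
grasp_force: 0.0
```

Emit:
play_rows(steps="0.05 0 0 0 0 0 -0.1;0.05 0 0 0 0 0 0;0.05 0 0 0 0 0 0;0.05 0 0 0 0 0 0;0.05 0 0 0 0 0 0")

```text
time: 9.58
ee_pos: [0.4971, -0.0991, 0.1202]
orientation: [-0.0, 0.496, 0.869, -0.0]
wrist_force: [-0.5, 0.4, 0.6]
finger_gap: 0.0501
grasp_force: 0.0
```

```bash
python3 - <<'E'
from h import *
go(-85,-24.5,42,.08+1.571-1.35); c=cam('wrist'); snap('wrist','w3')
print(proj('wrist',[w(-85,-24.5,65),w(0,5,74),w(-69,-95,36)],c))
E
```

```text
t 9.58 shift mm [ 0.3 -0.1 78.2] turn z -0.003 zaxis [-0.  0. -1.] F [-0.5  0.4  0.6] q [-0.26  0.4   0.47  2.02 -0.25  0.78  0.88] gap 0.0501 gf 0.0
[[314.86196287 220.14650532]
 [453.07936764 219.88984108]
 [308.41910412 290.72562284]]
```

View pics/w3.png

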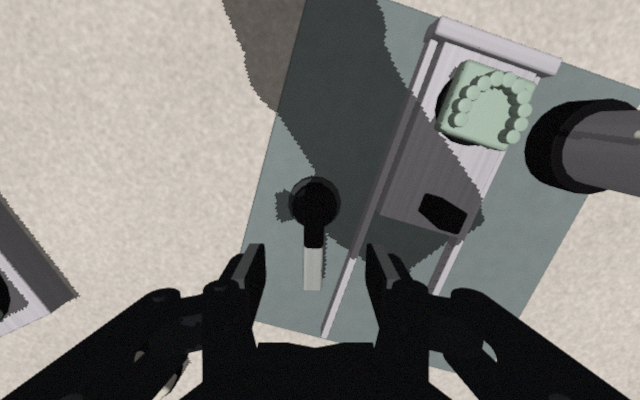

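The tray is seated against the stop, and the latch bar (314,220) lines up with the tool axis between the fingers. Descending to grip it.

Emit:
play_rows(steps="0.05 0 0 0.025 0 0 0;0.05 0 0 0.025 0 0 0;0.05 0 0 0.02 0 0 0;0.04 0 0 0.008 0 0 0;0.04 0 0 0 0 0 0;0.03 0 0 0 0 0 0;0.01 0 0 0 0 0 0;0.01 0 0 0 0 0 0", newtons=30)

```text
time: 10.3
ee_pos: [0.497, -0.1003, 0.0436]
orientation: [0.0, 0.495, 0.869, -0.0]
wrist_force: [-2.9, -2.1, -0.3]
finger_gap: 0.0134
grasp_force: 30.4
```

Emit:
play_rows(steps="0.01 0 0 0 0 0 0;0.01 0 0 0 0 0 0;0.01 0 0 0 0 0 0;0.01 0 0 0 0 0 0")

```text
time: 10.63
ee_pos: [0.497, -0.1003, 0.0435]
orientation: [0.001, 0.495, 0.869, -0.0]
wrist_force: [-4.0, -3.3, 6.4]
finger_gap: 0.0132
grasp_force: 31.4
```

```bash
python3 -c "
from h import *
go(-85,-24.5,42,.08+1.571-1.35);print(bot.sense()['ft_torque'])"
```

```text
t 10.63 shift mm [1.3 0.6 1.5] turn z -0.002 zaxis [ 0.001 -0.001 -1.   ] F [-4.  -3.3  6.4] q [-0.2   0.52  0.39  2.08 -0.34  0.61  0.96] gap 0.0132 gf 31.4
[-0.66367212  0.84500102  0.10165463]
```

Emit:
play_rows(steps="0.01 0 0 0 0 0 -0.08;0.01 0 0 0 0 0 -0.08;0.01 0 0 0 0 0 -0.08;0.01 0 0 0 0 0 -0.08;0.01 0 0 0 0 0 -0.08;0.01 0 0 0 0 0 -0.08;0.01 0 0 0 0 0 -0.08;0.01 0 0 0 0 0 -0.08")

```text
time: 11.3
ee_pos: [0.4975, -0.0996, 0.0435]
orientation: [0.001, 0.195, 0.981, 0.0]
wrist_force: [-1.8, -0.9, 2.1]
finger_gap: 0.0136
grasp_force: 31.0
```

Emit:
play_rows(steps="0.01 0 0 0 0 0 -0.08;0.01 0 0 0 0 0 -0.08;0.01 0 0 0 0 0 -0.08;0.01 0 0 0 0 0 -0.08;0.01 0 0 0 0 0 -0.08;0.01 0 0 0 0 0 -0.08;0.01 0 0 0 0 0 0;0.01 0 0 0 0 0 0")

```text
time: 11.97
ee_pos: [0.4976, -0.0989, 0.0435]
orientation: [0.001, -0.042, 0.999, 0.0]
wrist_force: [-3.0, 2.5, 8.7]
finger_gap: 0.0132
grasp_force: 31.7
```

```bash
python3 -c "
from h import *
go(-85,-24.5,42,1.571);print(bot.sense()['ft_torque'])"
```

```text
t 11.97 shift mm [0.8 0.1 1.5] turn z -0.153 zaxis [ 0.002  0.001 -1.   ] F [-3.   2.5  8.7] q [ 0.04  0.49  0.07  2.06 -0.06  0.59  1.81] gap 0.0132 gf 31.7
[0.70619437 0.6007073  0.0552614 ]
```

Emit:
play_rows(steps="0.01 0 0 0 0 0 -0.05;0.01 0 0 0 0 0 -0.05;0.01 0 0 0 0 0 -0.05;0.01 0 0 0 0 0 0;0.01 0 0 0 0 0 0")

```text
time: 12.38
ee_pos: [0.4976, -0.0987, 0.0435]
orientation: [0.001, -0.116, 0.993, 0.0]
wrist_force: [-3.2, 2.3, 8.7]
finger_gap: 0.0137
grasp_force: 31.8
```

```bash
python3 -c "
from h import *
go(-85,-24.5,42,1.571);print(bot.sense()['ft_torque'])"
```

```text
t 12.38 shift mm [ 0.8 -0.   1.5] turn z -0.003 zaxis [ 0.001  0.001 -1.   ] F [-3.2  2.3  8.7] q [ 0.07  0.49  0.03  2.05 -0.03  0.59  1.92] gap 0.0137 gf 31.8
[0.79555574 0.62987816 0.10932327]
```

Emit:
play_rows(steps="0.01 0 0 0 0 0 -0.04;0.01 0 0 0 0 0 -0.04;0.01 0 0 0 0 0 0;0.01 0 0 0 0 0 0")

```text
time: 12.72
ee_pos: [0.4979, -0.0987, 0.0436]
orientation: [0.001, -0.155, 0.988, 0.0]
wrist_force: [-3.0, 3.8, 8.2]
finger_gap: 0.0132
grasp_force: 58.6
```

```bash
python3 -c "
from h import *
go(-85,-24.5,42,1.571);print(bot.sense()['ft_torque'])"
```

```text
t 12.72 shift mm [1.1 0.1 1.6] turn z 0.074 zaxis [ 0.002  0.001 -1.   ] F [-3.   3.8  8.2] q [ 0.08  0.49  0.01  2.05 -0.01  0.59  1.98] gap 0.0132 gf 58.6
[ 1.0201678   0.5279032  -1.24322337]
```

The torque jumped to 1.24 N m, so the latch is at its end of travel. Releasing, lifting and checking.

Emit:
play_rows(steps="0.03 0 0 0 0 0 0;0.04 0 0 0 0 0 0;0.04 0 0 0 0 0 0;0.04 0 0 -0.01 0 0 0;0.04 0 0 -0.03 0 0 0;0.04 0 0 -0.04 0 0 0;0.04 0 0 -0.04 0 0 0;0.04 0 0 -0.04 0 0 0")

```text
time: 13.38
ee_pos: [0.4964, -0.0995, 0.2048]
orientation: [-0.0, -0.157, 0.988, -0.0]
wrist_force: [1.1, -0.2, -0.8]
finger_gap: 0.04
grasp_force: 0.0
```

Emit:
play_rows(steps="0.04 -0.02 -0.02 0 0 0 0;0 -0.03 0 0 0 0 0.12;0 0 0 0 0 0 0.12;0 0 0 0 0 0 0.12;0 0 0 0 0 0 0.12;0 0 0 0 0 0 0.12;0 0 0 0 0 0 0;0 0 0 0 0 0 0")

```text
time: 14.05
ee_pos: [0.5507, -0.1028, 0.2028]
orientation: [0.0, 0.14, 0.99, -0.0]
wrist_force: [0.7, -0.6, -0.8]
finger_gap: -0.0002
grasp_force: 0.0
```

```bash
python3 - <<'E'
from h import *
go(95,80,172,1.571); snap('wrist','w4'); c=cam('wrist')
print(proj('wrist',[w(-85,-24.5,36),w(-13,-24.5,36),w(95,80,172),w(0,-15,32)],c))
E
```

```text
t 14.05 shift mm [-51.9 168.6  30.8] turn z -0.517 zaxis [ 0. -0. -1.] F [ 0.7 -0.6 -0.8] q [-0.03  0.35  0.15  1.78 -0.06  1.01  1.44] gap -0.0002 gf 0.0
[[304.40625073 133.24274607]
 [339.12969746 194.89966055]
 [574.88645698 308.7338002 ]
 [352.56958336 200.03984328]]
```

View pics/w4.png

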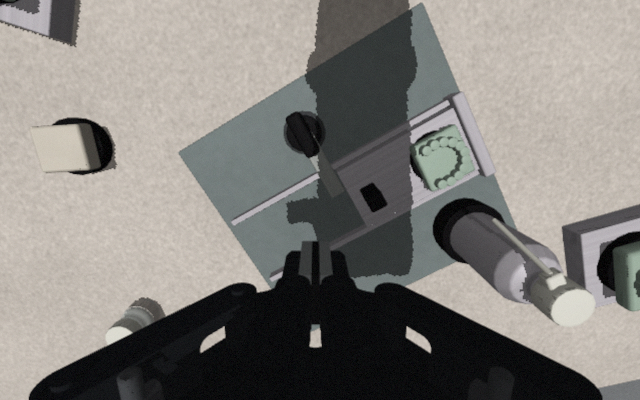

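The latch arm tip is at (336,192), across the channel behind the tray as predicted. The cap is at (567,307).

```bash
python3 - <<'E'
from h import *
p=unproj('wrist',[(567,307),(575,308.7)],.172); print(p)
s=bot.sense();M=R.from_quat(s['orientation'],scalar_first=True).as_matrix()
p=p[0]; p[:2]=(p[:2]+w(95,80)[:2])/2; print(p, M.T@(p-s['ee_pos']))
E
```

```text
[[0.64468248 0.03990912 0.172     ]
 [0.6474254  0.04483822 0.172     ]]
[0.64605667 0.04233743 0.172     ] [-0.05135835  0.16584095  0.03077247]
```

Emit:
play_rows(steps="0 -0.01 0.033 0 0 0 0;0 -0.01 0.033 0 0 0 0;0 -0.01 0.033 0 0 0 0;0 -0.01 0.033 0 0 0 0;0 -0.011 0.033 0 0 0 0;0 0 0 0 0 0 0;0 0 0 0 0 0 0;0 0 0 0 0 0 0")

```text
time: 14.77
ee_pos: [0.6458, 0.0404, 0.2021]
orientation: [-0.0, 0.141, 0.99, -0.0]
wrist_force: [0.2, 0.4, 0.1]
finger_gap: -0.0
grasp_force: 0.0
```

Emit:
play_rows(steps="0 0 0 0.012 0 0 0;0 0 0 0.012 0 0 0;0 0 0 0 0 0 0;0 0 0 0 0 0 0;0 0 0 0 0 0 0")

```text
time: 15.18
ee_pos: [0.6459, 0.0407, 0.1781]
orientation: [-0.0, 0.142, 0.99, -0.0]
wrist_force: [0.4, 0.2, -0.2]
finger_gap: 0.0001
grasp_force: 0.0
```

```bash
python3 - <<'E'
from h import *
s=bot.sense();M=R.from_quat(s['orientation'],scalar_first=True).as_matrix()
print(s['ee_pos'],s['wrist_force'],M.T@(np.array([.6461,.0423,.172])-s['ee_pos']))
a=snap('scene','s5')
u=proj('scene',[s['ee_pos'],[.6461,.0423,.172]]);print(u)
x,y=u[1].astype(int);cv2.imwrite('pics/s5c.png',cv2.resize(a[y-45:y+75,x-80:x+70,::-1],None,fx=5,fy=5,interpolation=cv2.INTER_CUBIC))
E
```

```text
[0.64588369 0.04065272 0.17814901] [ 0.43638746  0.18890049 -0.16789309] [0.00025348 0.00164295 0.00614875]
[[328.13112826 249.36579317]
 [328.80065975 251.14802286]]
```

View pics/s5c.png

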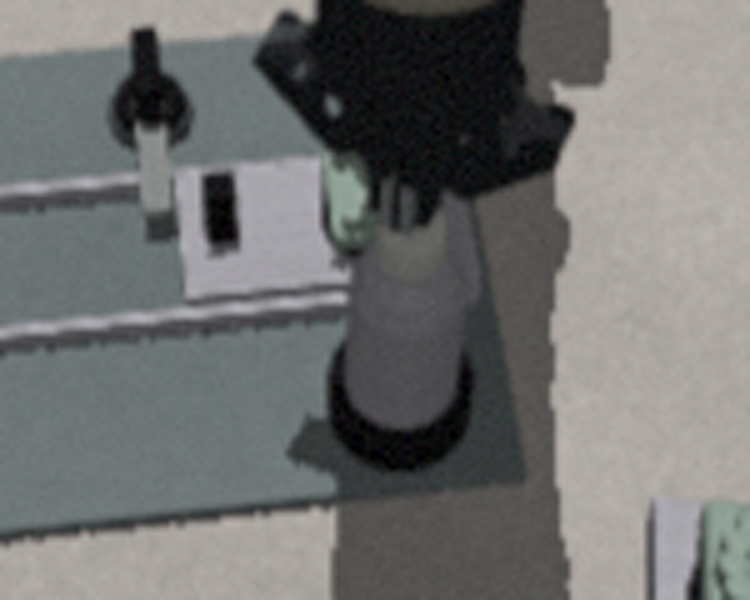

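The fingers are centred over the cap, and the latch lies square across behind the tray. Pressing slowly.

Emit:
play_rows(steps="0 0 0 0.002 0 0 0;0 0 0 0.002 0 0 0;0 0 0 0.002 0 0 0;0 0 0 0.001 0 0 0;0 0 0 0.001 0 0 0;0 0 0 0 0 0 0")

```text
time: 15.73
ee_pos: [0.6463, 0.0412, 0.1706]
orientation: [0.0, 0.142, 0.99, 0.0]
wrist_force: [-1.7, 0.1, 4.9]
finger_gap: -0.0001
grasp_force: 2.5
```

Emit:
play_rows(steps="0 0 0 0.001 0 0 0;0 0 0 0.001 0 0 0;0 0 0 0.001 0 0 0;0 0 0 0 0 0 0;0 0 0 0 0 0 0")

```text
time: 16.15
ee_pos: [0.6463, 0.0412, 0.1681]
orientation: [0.0, 0.142, 0.99, 0.0]
wrist_force: [-3.1, 0.3, 8.3]
finger_gap: -0.0001
grasp_force: 3.8
```

Emit:
play_rows(steps="0 0 0 0.001 0 0 0;0 0 0 0.001 0 0 0;0 0 0 0.0005 0 0 0;0 0 0 0 0 0 0;0 0 0 0 0 0 0")

```text
time: 16.57
ee_pos: [0.6463, 0.0412, 0.1659]
orientation: [0.0, 0.142, 0.99, 0.0]
wrist_force: [-4.3, 0.9, 8.6]
finger_gap: 0.0002
grasp_force: 5.0
```

Emit:
play_rows(steps="0 0 0 0.0008 0 0 0;0 0 0 0 0 0 0;0 0 0 0 0 0 0;0 0 0 0 0 0 0")

```text
time: 16.9
ee_pos: [0.6463, 0.0412, 0.1652]
orientation: [0.0, 0.142, 0.99, 0.0]
wrist_force: [-4.1, 0.6, 11.8]
finger_gap: 0.0001
grasp_force: 5.3
```

Emit:
play_rows(steps="0 0 0 -0.003 0 0 0;0 0 0 -0.004 0 0 0;0 0 0 -0.006 0 0 0;0 0 0 -0.02 0 0 0;0 0 0 -0.035 0 0 0;0 0 0 -0.035 0 0 0;0 0 0 0 0 0 0;0 0 0 0 0 0 0")

```text
time: 17.57
ee_pos: [0.6474, 0.0412, 0.2694]
orientation: [0.002, 0.142, 0.99, 0.001]
wrist_force: [-0.3, 0.2, -1.3]
finger_gap: 0.0001
grasp_force: 0.0
```

Emit:
play_rows(steps="0 0.03 -0.03 0 0 0 0;0 0.03 -0.03 0 0 0 0;0 0.03 -0.03 0 0 0 0;0 0.03 -0.03 0 0 0 0;0 0.03 -0.03 0 0 0 0;0 0.02 -0.03 0 0 0 0;0 0 0 0 0 0 0;0 0 0 0 0 0 0")

```text
time: 18.23
ee_pos: [0.4337, -0.0832, 0.2664]
orientation: [-0.001, 0.143, 0.99, 0.0]
wrist_force: [0.9, 0.8, 1.3]
finger_gap: 0.0001
grasp_force: 0.0
```

```bash
python3 - <<'E'
from h import *
a=snap('top','t6');s=bot.sense();print(s['ee_pos'],s['wrist_force'],s['time'])
cv2.imwrite('pics/t6c.png',cv2.resize(np.clip(a[60:230,160:470,::-1]*1.4,0,255).astype('uint8'),None,fx=2.5,fy=2.5,interpolation=cv2.INTER_CUBIC))
E
```

```text
[ 0.43499924 -0.08214458  0.26647958] [-0.19068523  0.59718086  0.74164661] 18.2833
```

View pics/t6c.png

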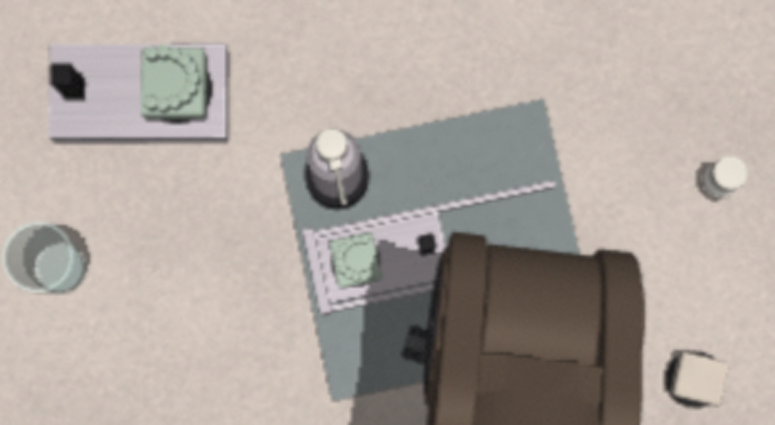

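```bash
python3 -c "
from bench import bot
print(bot.finish_job())"
```

```text
the job is handed in; nothing more can be done
None
```

The job is handed in at about 18.3 s of the 51 s: the tray is home against the end stop, the latch was turned to its end of travel behind it, then the cap was pressed about 7 mm (about 12 N) and released, and no other object was touched; I did not see the judge's verdict.

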